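# Hang the last mug on the mug carousel and park it

### The job

Turn the mug carousel until its one empty hook points straight out to the front edge of the worktop, on the robot's side; then pick up the loose plain mug that stands near the front of the worktop (one like those on the carousel, not the bigger patterned mug at the back) and hang it by its handle on that hook. When it hangs freely, turn the carousel clockwise (seen from above) all the way to its stop, so that no hook points straight out to the front any more, and let the mug come to rest. Leave the jars and tins beside it where they stand.

Things in the scene. Friction and masses are not known exactly. Their poses are not given: they have to be found in the camera images.
- carousel: Mug carousel: fixed round wooden foot, 160 mm wide, 18 mm high; origin at the centre of its underside, on the vertical turning axis; its x axis is world x. On it turns a steel post with four hooks a quarter turn apart. Three carry mugs like the loose one, swinging freely below their hook, 49 to 111 mm from the axis, 40 mm to either side of the hook, down to 30 mm over the worktop.
- rack (a joint): angle of the turning part in rad: 0 when the empty hook points straight to the front (-x, to the robot), growing anticlockwise seen from above (at +1.57 the empty hook points to -y, the robot's right; at 3.14 to the back). Turns stiffly (0.05 N m) and stays where it is left. Clockwise it ends at a hard stop at -0.785; anticlockwise at 5.1.
- free_hook (a point): point on the centre line of the empty hook, 80 mm from the axis and 121 mm above the worktop. Its axes turn with the rack: x points along the hook's horizontal direction inwards to the axis, z up.
- hook_end (a point): centre of the 12 mm ball at the free end of the empty hook, 108 mm from the axis, 129 mm above the worktop. All hooks are straight steel rods of 8 mm diameter that rise outwards at 15 degrees; rod centre at height 100 mm on the axis
- knob (a point): grip point of the carousel's round wooden knob (34 mm diameter, on the turning axis, from 118 mm to 154 mm height, its full width from 125 to 148 mm), 138 mm above the worktop
- mug: the loose slim white mug, upright on the worktop: 62 mm diameter, 76 mm high, wall 4 mm, 0.13 to 0.25 kg; origin at the centre of its underside, z up, loop handle at its +y side in its y-z plane (bar 9 mm thick, to 64 mm from the mug's axis). Grip it across its body along its x, near the rim. Let go on a hook, it swings down 1 to 1.6 rad about the hook, handle up, and rocks for some 3 s.
- mug_loop (a point): centre of the opening in the mug's handle, 43 mm from the mug's axis to +y and 39.5 mm above its underside; the opening is 24 mm wide (from the mug's wall to the handle's outer bar) and 41 mm high; the underside of its upper bar is 60 mm above the mug's underside
- salt: bystander: salt shaker with a grey top, 44 mm diameter, 90 mm high; origin at the centre of its underside
- spice_b: bystander: spice jar with a mustard-brown lid, 42 mm diameter, 96 mm high; origin at the centre of its underside
- tin_c: bystander: low tin, 86 mm diameter, 40 mm high, to the right of the carousel; origin at the centre of its underside
- tin_d: bystander: low tin, 86 mm diameter, 40 mm high, in front of the carousel to the left; origin at the centre of its underside

How it is judged:
On the way, in this order (a step that is already met when the one before it is completed fails the run):
1. the empty hook points to the front, within 0.25 rad, and rests (x of free_hook in the frame of carousel below 0 m and y of free_hook in the frame of carousel between -0.02 and 0.02 m and velocity of joint rack between -0.05 and 0.05 rad/s), for 0.2 s.
2. the mug is lifted clear of the worktop (height (world z) of mug above 0.03 m), for 0.1 s.
3. the mug hangs by its handle on the empty hook, let go, with the hook still to the front (within 0.45 rad) (x of mug_loop in the frame of free_hook between -0.026 and 0.05 m and y of mug_loop in the frame of free_hook between -0.025 and 0.025 m and z of mug_loop in the frame of free_hook between -0.03 and 0.012 m and angle between the x axis of mug and the x axis of free_hook, either way round below 1.2 rad and angle between mug's own z axis and vertical above 0.7 rad and contact force between mug and the fingers below 0.1 N and x of free_hook in the frame of carousel below 0 m and y of free_hook in the frame of carousel between -0.035 and 0.035 m), for 0.3 s.
At the end, for the whole second after the job is handed in: The mug hangs nearly still (under 0.15 m/s) and let go on the formerly empty hook, the hook through its handle (handle opening within 25 mm sideways of the hook, mug tipped over 0.7 rad, its x axis within 1.2 rad of the hook); the carousel rests at its clockwise stop (within 0.05 rad) (x of mug_loop in the frame of free_hook between -0.026 and 0.05 m and y of mug_loop in the frame of free_hook between -0.025 and 0.025 m and z of mug_loop in the frame of free_hook between -0.03 and 0.012 m and angle between the x axis of mug and the x axis of free_hook, either way round below 1.2 rad and angle between mug's own z axis and vertical above 0.7 rad and contact force between mug and the fingers below 0.1 N and linear speed of mug below 0.15 m/s and value of joint rack below -0.735 rad and velocity of joint rack between -0.05 and 0.05 rad/s); the robot touches nothing.
It fails at once if the salt shaker is shifted by more than 30 mm (distance of salt from where it was at the start of the episode above 0.03 m).
It fails at once if the spice jar is shifted by more than 30 mm (distance of spice_b from where it was at the start of the episode above 0.03 m).
It fails at once if the tin on the right is shifted by more than 30 mm (distance of tin_c from where it was at the start of the episode above 0.03 m).
It fails at once if the tin on the left is shifted by more than 30 mm (distance of tin_d from where it was at the start of the episode above 0.03 m).
It also fails if it takes over 72 s, if anything falls off the work surface, if the arm or the gripper's body presses on something with over 40 N, if the wrist force passes 120 N, or if a joint passes its speed limit or range.

### The arm

A 6-joint arm with a two-finger parallel gripper is mounted at the origin on a cart in front of the work surface, level with it; the furniture and walls round the work are solid. World frame = base frame: x ahead of the robot, y to its left, z up, the work surface at z = 0. Lengths are in m, angles in rad, forces in N, time in s.
With the tool pointing down it reaches from about 0.3 to 0.875 m from the base axis. Payload 6.4 kg.
Tool frame: the origin (TCP) lies at the very end of the fingers, on their centre line; the grasp point (between the pads) lies 19 mm behind it; z points along the fingers, y is the line along which they close (so a half turn about z gives the same grasp; the last joint's range is limited). The gripper opens to 85 mm and grips with 20 to 120 N. Pads are 22 mm wide; open, the fingers measure 114 mm over their backs; the gripper's body (76 mm by 85 mm) begins 54 mm behind the grasp point. The pads swing forward as they close: fully open they stand 13 mm farther back than shut.
Start: joints at [-1.457, 0.181, 1.607, -0, 1.354, -0.206], TCP at [0.181, -0.546, 0.231] pointing down, gripper open.
Joint ranges: [-2.99, 2.99], [-0.89, 2.07], [0.3, 2.58], [-1.14, 4.28], [0, 2.63], [-3.12, 3.12]. Speed limits (rad/s): [2.57, 2.57, 3.01, 3.14, 3.14, 3.14].

### API

Orientations are given as a unit quaternion [w, x, y, z].
In Python, from bench import ctrl gives the robot as it stands.
- The arm moves only by the shell command python3 jog.py, which reads ROWS from standard input. ROWS is one flat JSON list of numbers that holds 1 to 10 rows one after another, with no inner brackets; each row has 7 numbers: dx, dy, dz in units of 25 mm, then a rotation vector rx, ry, rz in units of 0.2 rad, then the opening from 0.0 (shut) to 1.0 (fully open); each row is the pose to reach, as a shift and turn from the pose commanded when the command began, along the tool's axes at that moment; what a row does not reach only later rows make up. A row lasts 1/8 s, in which the tool goes at most 0.0625 m and 0.188 rad, less where a joint would pass 70% of its speed; a pose out of reach is approached as far as the arm can. The fingers move at their own pace and stop on an object; the grip force is fixed at half the most. Time passes only in rows, so rows that do not move let the fingers close. It prints the time, the measured TCP pose, the force, the opening and the grip force at its end. Input that does not fit is refused with a message, and nothing moves.
- ctrl.get_obs(): the state, without advancing time (a new reading comes with each control period).
- ctrl.camera(name): name is "scene" or "side" or "wrist"; returns the picture (400x640x3 uint8, blue, green, red); there is no depth.
- ctrl.camera_params(name): a dict with "fovy" (degrees; the focal length in pixels is half the picture's height over the tangent of half this angle, whatever the lens; pixels are square), "cx", "cy" (the principal point, pixels), "view" (4x4, takes a point from world to camera coordinates). Camera axes: x right, y up, looking along -z (the intrinsics and any distortion apply to the point x, -y, -z); pixel columns grow to the right and rows downward; lengths in m; the calibration is good to about 2 mm. A picture is of the moment at which its call begins: read the wrist's pose just before it. camera_params takes no time and is no camera call; for the wrist camera it gives the pose at the moment of the call.
- ctrl.hand_in(): hands the job in; it is judged then, once.
The state is a dict: "time_s": time; "q": joint angles; "dq": joint speeds; "joint_efforts": joint torques, N m; "eef_pos": TCP position; "eef_rot": TCP orientation; "wrist_force": force on the tool from outside, world axes, zero at the start; "torque": the same for the moment, N m; "opening": opening from 0.0 (shut) to 1.0 (fully open); "grasp_force": force on a finger pad.
Only numpy, scipy, OpenCV 4.12 (cv2) and the standard library are available. Lean on these libraries where they do the work, as an engineer would, in place of code of your own. Each camera call takes 0.05 s, during which the arm holds its last target. There are 200 camera calls.

## Working session

There is one attempt and no reset: what is moved stays moved. The work goes in short steps, Python scripts to look and compute and a shell command to move; the robot and the scene stay as the last step left them, time stands still between calls to the robot, and variables do not carry over. Pictures are saved under pics/ and viewed, at most 10 in all, crops included, and the job is handed in when it is done.

```bash
ls; mkdir -p pics
python3 - <<'E'
from bench import ctrl
import cv2
o=ctrl.get_obs()
print(o['time_s'],o['eef_pos'],o['eef_rot'],o['opening'])
for n in("scene","side"):
    im=ctrl.camera(n); cv2.imwrite(f"pics/{n}0.png",im); p=ctrl.camera_params(n); print(n,p)
E
```

```text
bench.py
jog.py
pics
0.0 [ 0.18074248 -0.54527245  0.23038943] [-8.78111677e-04  9.87241010e-01  1.59230696e-01  4.90688422e-05] 1.000856208923462
scene {'fovy': 50.1389254181057, 'cx': 325.26546282961993, 'cy': 196.20636903399196, 'view': array([[-0.84582607, -0.5333234 ,  0.01201713,  0.40517208],
       [ 0.37738256, -0.58228577,  0.72008727, -0.25163105],
       [-0.37704198,  0.61360365,  0.69377944, -1.19650702],
       [ 0.        ,  0.        ,  0.        ,  1.        ]])}
side {'fovy': 44.90315232936634, 'cx': 319.01959948003304, 'cy': 200.6657839357363, 'view': array([[ 0.96517424, -0.26159503, -0.00259264, -0.48850583],
       [ 0.17933464,  0.65438803,  0.73458518, -0.1706555 ],
       [-0.19046724, -0.70946765,  0.67851153, -1.36969843],
       [ 0.        ,  0.        ,  0.        ,  1.        ]])}
```

View pics/scene0.png

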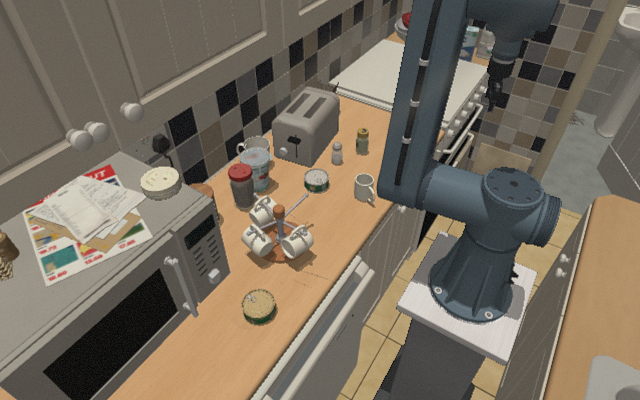

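View pics/side0.png

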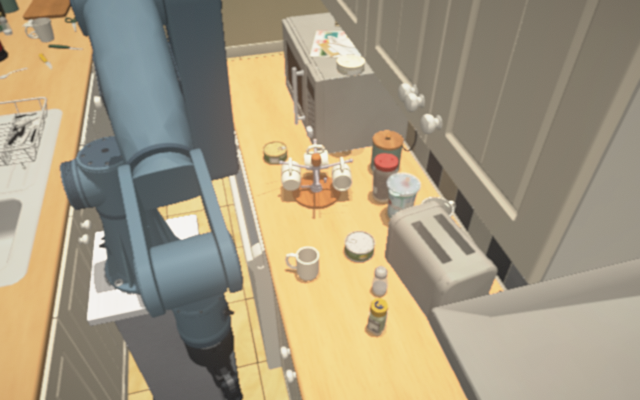

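The scene view shows the carousel at about (280,235), with its knob at (279,212) and the empty hook running to about (305,197). The loose mug is at (364,187) with its handle to the lower right. In the side view the carousel is at (316,180) and the mug at (307,262), handle to the left (towards the robot).

```bash
cat > h.py <<'E'
import numpy as np, cv2
from bench import ctrl
from scipy.spatial.transform import Rotation as R
def cam(n):
    p=ctrl.camera_params(n); f=200/np.tan(np.radians(p['fovy'])/2); V=np.array(p['view']); return f,p['cx'],p['cy'],V
def ray(n,u,v,c=None):
    f,cx,cy,V=c or cam(n); d=np.array([(u-cx)/f,-(v-cy)/f,-1.]); Rm=V[:3,:3]
    return -Rm.T@V[:3,3], Rm.T@(d/np.linalg.norm(d))
def plane(n,u,v,z,c=None):
    o,d=ray(n,u,v,c); return o+d*(z-o[2])/d[2]
def proj(n,X,c=None):
    f,cx,cy,V=c or cam(n); q=V[:3,:3]@np.array(X)+V[:3,3]; return np.array([cx-f*q[0]/q[2],cy+f*q[1]/q[2]])
def tri(a,b):
    (o1,d1),(o2,d2)=a,b
    t=np.linalg.lstsq(np.c_[d1,-d2],o2-o1,rcond=None)[0]; p,q=o1+d1*t[0],o2+d2*t[1]
    return (p+q)/2,np.linalg.norm(p-q)
def tool(X):  # world displacement -> tool axes
    o=ctrl.get_obs(); w,x,y,z=o['eef_rot']; r=R.from_quat([x,y,z,w]); return r.inv().apply(np.array(X)-o['eef_pos']),r
E
python3 - <<'E'
import cv2,numpy as np
a=cv2.imread('pics/scene0.png')[160:280,235:395]; b=cv2.imread('pics/side0.png')[140:290,265:385]
a=cv2.resize(a,None,fx=3,fy=3,interpolation=2); b=cv2.resize(b,None,fx=2.4,fy=2.4,interpolation=2)
print(a.shape,b.shape)
cv2.imwrite('pics/crop0.png',np.hstack([a,b]))
E
```

```text
(360, 480, 3) (360, 288, 3)
```

View pics/crop0.png

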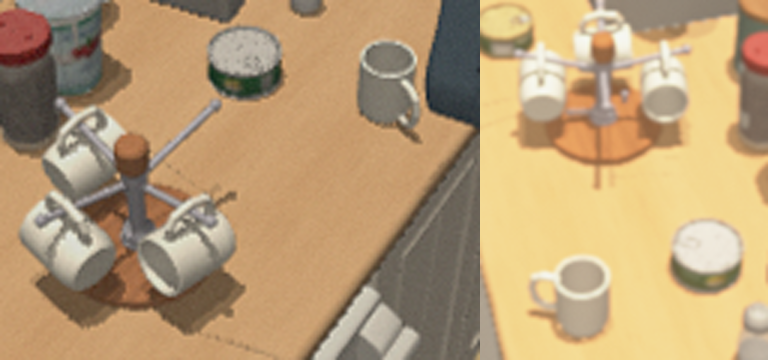

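Crop: in the scene view the knob is at (279,207), the ball of the free hook at (307.3,194.7), the mug rim centre at (364.3,180) and the handle's outer bar at (372,195). In the side view they are at (315.4,156), (325.4,180), (307.5,254.6) and (286.7,261).

Run:
```python
from h import *
for n,a,b in [("knobtop",(279,207.3),(315.4,155.8)),("ball",(307.3,194.7),(325.4,180)),("rim",(364.3,180),(307.5,254.6)),("handle",(372.3,193),(287,260))]:
    print(n,*[np.round(x,4) for x in tri(ray("scene",*a),ray("side",*b))])
k=plane("scene",279,207.3,.15),plane("side",315.4,155.8,.15);print("knob",k)
print("ball",plane("scene",307.3,194.7,.129),plane("side",325.4,180,.129))
print("rim",plane("scene",364.3,180,.076),plane("side",307.5,254.6,.076))
print("handle",plane("scene",372.3,193,.04),plane("side",287,260,.04))
# tins and jars
for nm,s,z in [("tin_c",(243/3+235,40/3+160),.04),("tin_d",(259,299),.04)]: print(nm,plane("scene",*s,z))
print("tin_c side",plane("side",(708-480)/2.4+265,240/2.4+140,.04)," salt",plane("side",380,270,.09),"spice",plane("side",379,305,.096))
# foot ellipse: orange-brown mask
for n in("scene","side"):
    im=cv2.imread(f"pics/{n}0.png"); print(n,im[262 if n=="scene" else 200, 283 if n=="scene" else 317])
```

```text
knobtop [0.537  0.1549 0.15  ] 0.0
ball [0.5269 0.0495 0.131 ] 0.0287
rim [ 0.4299 -0.1583  0.0714] 0.0036
handle [ 0.3823 -0.1401  0.0477] 0.0084
knob (array([0.53701657, 0.15486637, 0.15      ]), array([0.53704765, 0.15489133, 0.15      ]))
ball [0.51155637 0.05125249 0.129     ] [0.54239625 0.06053678 0.129     ]
rim [ 0.42578592 -0.15323238  0.076     ] [ 0.43085517 -0.16152531  0.076     ]
handle [ 0.38998801 -0.1480405   0.04      ] [ 0.37921366 -0.13512252  0.04      ]
tin_c [ 0.59920221 -0.12978592  0.04      ]
tin_d [0.45086217 0.36884919 0.04      ]
tin_c side [ 0.59477534 -0.11755827  0.04      ]  salt [ 0.59311614 -0.27178038  0.09      ] spice [ 0.55162512 -0.3748911   0.096     ]
scene [48 72 98]
side [ 90 147 219]
```

Run:
```python
from h import *
c=np.array([.537,.155])
for n,u,v in [("side",280.8,161.7),("side",351.7,160.8),("scene",307.3,194.7),("scene",235+61/3,160+104/3),("side",325.4,180)]:
    p=plane(n,u,v,.129)[:2]-c; print(n,np.linalg.norm(p),np.arctan2(-p[1],-p[0]))
for r in (1.33,1.45,1.6): print(r,[np.round(proj(n,[.537-.108*np.cos(r),.155-.108*np.sin(r),.129]),1) for n in("scene","side")])
# white-mug mask
for n,b in(("scene",(345,165,392,215)),("side",(280,240,325,285))):
    im=cv2.imread(f"pics/{n}0.png"); x0,y0,x1,y1=b; h=cv2.cvtColor(im,cv2.COLOR_BGR2HSV)[y0:y1,x0:x1]
    for y in range(0,y1-y0,2): print(''.join('#' if h[y,x,1]<75 and h[y,x,2]>60 else '.' for x in range(x1-x0)), y+y0)
```

```text
side 0.10683326426077318 -0.2449111750401161
side 0.11207587035333408 2.8916869230848206
scene 0.10682192474835214 1.3302972504302262
scene 0.10562361174772758 2.9489459462068006
side 0.09461722491786878 1.6278597688161667
1.33 [array([307.6, 194.5]), array([316.1, 184. ])]
1.45 [array([304.5, 192.5]), array([320.5, 183.8])]
1.6 [array([300.2, 190.3]), array([325.9, 183. ])]
....................................########### 165
.....................................########## 167
....................................########### 169
...................................############ 171
................####...............############ 173
............###############.......############# 175
..........##################.....############## 177
..........###################.....############# 179
..........###################....############## 181
..........##################....############### 183
..........##################.....############## 185
..........##################.....############## 187
.........###################.....############## 189
.........####################....#############
[... 1027 characters left out ...]

......##........#######################...... 258
......##.........#####################....... 260
.......#.........#####################....... 262
.......###.......#####################....... 264
.........#####..######################....... 266
.............#########################....... 268
.................#####################....... 270
..................####################....... 272
...................##################........ 274
....................################......... 276
......................############........... 278
............................................. 280
............................................. 282
............................................. 284
```

Run:
```python
from h import *
d,r=tool([.537,.155,.20]); print(d, r.as_matrix().round(3))
```

```text
[ 0.55835635 -0.55277753  0.03152273] [[ 0.949  0.314 -0.   ]
 [ 0.314 -0.949  0.002]
 [ 0.    -0.002 -1.   ]]
```
Rows: single target pose: will it go automatically? "each row is the pose to reach; at most..., what a row doesn't reach only later rows make up." So repeat the same target ×10.

Units first: shifts go in units of 25 mm and turns go in units of 0.2 rad. So 0.558 m is 22.32, -0.553 m is -22.12, -1.795 rad is -8.975.

```bash
echo '[22.32, -22.12, 0, 0, 0, -8.975, 1, 22.32, -22.12, 0, 0, 0, -8.975, 1, 22.32, -22.12, 0, 0, 0, -8.975, 1, 22.32, -22.12, 0, 0, 0, -8.975, 1, 22.32, -22.12, 0, 0, 0, -8.975, 1, 22.32, -22.12, 0, 0, 0, -8.975, 1, 22.32, -22.12, 0, 0, 0, -8.975, 1, 22.32, -22.12, 0, 0, 0, -8.975, 1, 22.32, -22.12, 0, 0, 0, -8.975, 1, 22.32, -22.12, 0, 0, 0, -8.975, 1]' | python3 jog.py
```

Run:
```python
from h import *
d,r=tool([.537,.155,.20]); print(d, r.as_euler('ZYX'),ctrl.get_obs()['q'].round(3))
```

```text
time_s: 1.35
eef_pos: [0.4644, 0.0134, 0.2313]
eef_rot: [0.0, 0.489, 0.872, -0.0]
wrist_force: [0.8, -1.6, 0.0]
opening: 0.996
grasp_force: 0.0
[0.08291969 0.13577546 0.03126859] [2.11944079e+00 4.28695944e-04 3.14141966e+00] [-0.227 -0.074  1.874 -0.     1.341 -0.776]
```

To row units: 0.136 m is 5.44, 0.083 m is 3.32.

```bash
echo '[3.32, 5.44, 0, 0, 0, 0, 1, 3.32, 5.44, 0, 0, 0, 0, 1, 3.32, 5.44, 0, 0, 0, 0, 1, 3.32, 5.44, 0, 0, 0, 0, 1, 3.32, 5.44, 0, 0, 0, 0, 1, 3.32, 5.44, 0, 0, 0, 0, 1]' | python3 jog.py
python3 - <<'E'
from h import *
d,r=tool([.537,.155,.119]); print(d, r.as_euler('ZYX')[0])
cv2.imwrite('pics/w1.png',ctrl.camera('wrist')); print(proj('wrist',[.537,.155,.154]))
E
```

```text
time_s: 2.1
eef_pos: [0.5369, 0.1516, 0.2312]
eef_rot: [-0.0, 0.492, 0.871, -0.0]
wrist_force: [-0.7, -0.9, -0.3]
opening: 1.002
grasp_force: 0.0
[0.00284514 0.00190215 0.11218736] 2.113343342703931
[325.97529831 210.00451737]
```

View pics/w1.png

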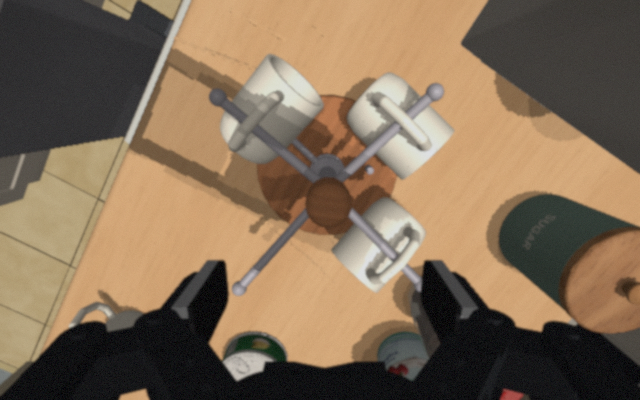

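Wrist view: the knob top is at about (328,203), the free hook's ball at (239,289), and two other hook balls at (217,97) and (435,91).

Run:
```python
from h import *
B=[plane('wrist',u,v,.129)[:2] for u,v in((239,289),(217,97),(435,91))]
c=(B[0]+B[2])/2; print(c)
for b in B: d=b-c; print(b,np.linalg.norm(d),np.arctan2(-d[1],-d[0]))
print(plane('wrist',328,203,.154))
```

```text
[0.53815484 0.15660101]
[0.51495459 0.05084971] 0.10826628578496664 1.3548327305605465
[0.43246633 0.18004474] 0.1082574184351676 -0.21828475160852207
[0.56135509 0.26235231] 0.10826628578496661 -1.7867599230292457
[0.53556077 0.16009065 0.154     ]
```

```bash
echo '[0.16, 0.16, 2, 0, 0, 0, 1, 0.16, 0.16, 4, 0, 0, 0, 1, 0.16, 0.16, 4.48, 0, 0, 0, 1, 0.16, 0.16, 4.48, 0, 0, 0, 1, 0.16, 0.16, 4.48, 0, 0, 0, 0, 0.16, 0.16, 4.48, 0, 0, 0, 0, 0.16, 0.16, 4.48, 0, 0, 0, 0, 0.16, 0.16, 4.48, 0, 0, 0, 0, 0.16, 0.16, 4.48, 0, 0, 0, 0]' | python3 jog.py
```

```text
time_s: 3.28
eef_pos: [0.537, 0.1569, 0.1207]
eef_rot: [-0.001, 0.491, 0.871, -0.002]
wrist_force: [-11.6, -7.1, 13.4]
opening: 0.37
grasp_force: 59.1
```

```bash
echo '[0, 0, 0, 0, 0, 0.15, 0, 0, 0, 0, 0, 0, 0.5, 0, 0, 0, 0, 0, 0, 0.95, 0, 0, 0, 0, 0, 0, 1.45, 0, 0, 0, 0, 0, 0, 1.95, 0, 0, 0, 0, 0, 0, 2.45, 0, 0, 0, 0, 0, 0, 2.95, 0, 0, 0, 0, 0, 0, 3.45, 0, 0, 0, 0, 0, 0, 3.95, 0, 0, 0, 0, 0, 0, 4.45, 0]' | python3 jog.py; echo '[0, 0, 0, 0, 0, 0.5, 0, 0, 0, 0, 0, 0, 1, 0, 0, 0, 0, 0, 0, 1.45, 0, 0, 0, 0, 0, 0, 1.85, 0, 0, 0, 0, 0, 0, 2.1, 0, 0, 0, 0, 0, 0, 2.25, 0, 0, 0, 0, 0, 0, 2.32, 0, 0, 0, 0, 0, 0, 2.32, 0]' | python3 jog.py
```

```text
time_s: 4.53
eef_pos: [0.5383, 0.157, 0.1208]
eef_rot: [0.001, 0.819, 0.574, -0.001]
wrist_force: [-5.7, -7.0, 9.2]
opening: 0.373
grasp_force: 58.6
time_s: 5.52
eef_pos: [0.5388, 0.1567, 0.1208]
eef_rot: [0.001, 0.929, 0.371, -0.0]
wrist_force: [-4.0, -6.8, 7.2]
opening: 0.372
grasp_force: 58.6
```

```bash
echo '[0, 0, 0, 0, 0, 0, 0.5, 0, 0, 0, 0, 0, 0, 1, 0, 0, 0, 0, 0, 0, 1, 0, 0, 0, 0, 0, 0, 1, 0, 0, -2.4, 0, 0, 0, 1, 0, 0, -4.8, 0, 0, 0, 1, 0, 0, -4.8, 0, 0, 0, 1]' | python3 jog.py
python3 - <<'E'
from h import *
cv2.imwrite('pics/w2.png',ctrl.camera('wrist'))
for r in (-.2,0,.2): print(proj('wrist',[.538-.108*np.cos(r),.1565-.108*np.sin(r),.129]))
E
```

```text
time_s: 6.4
eef_pos: [0.5421, 0.1587, 0.2455]
eef_rot: [0.002, 0.928, 0.371, 0.005]
wrist_force: [0.5, -0.1, 0.3]
opening: 1.002
grasp_force: 0.0
[221.150816   272.81278189]
[238.93501874 289.59075541]
[259.29528651 302.75859562]
```

View pics/w2.png

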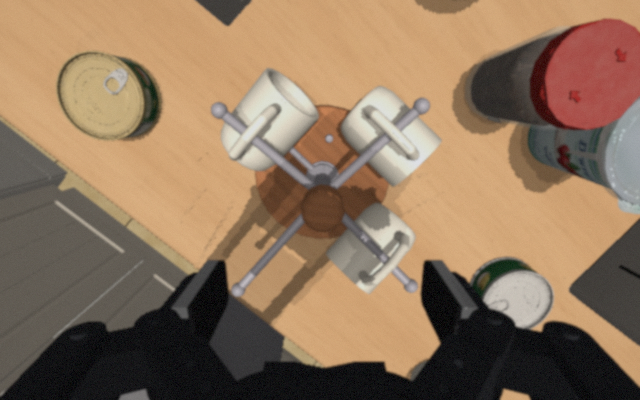

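The wrist view after the turn shows the free hook's ball at (239,290), which is where r = 0 predicts it, so the hook points to the front. Next I go above the loose mug.

```bash
echo '[-12, 6.04, 0, 0, 0, -10.4, 1, -12, 6.04, 0, 0, 0, -10.4, 1, -12, 6.04, 0, 0, 0, -10.4, 1, -12, 6.04, 0, 0, 0, -10.4, 1, -12, 6.04, 0, 0, 0, -10.4, 1, -12, 6.04, 0, 0, 0, -10.4, 1, -12, 6.04, 0, 0, 0, -10.4, 1, -12, 6.04, 0, 0, 0, -10.4, 1, -12, 6.04, 0, 0, 0, -10.4, 1, -12, 6.04, 0, 0, 0, -10.4, 1]' | python3 jog.py
echo '[0, 0, 0, 0, 0, -1, 1, 0, 0, 0, 0, 0, -1, 1, 0, 0, 0, 0, 0, -1, 1]' | python3 jog.py
python3 - <<'E'
from h import *
o=ctrl.get_obs(); print(o['eef_pos'],o['eef_rot'],o['q'].round(2))
cv2.imwrite('pics/w3.png',ctrl.camera('wrist')); print(proj('wrist',[.429,-.157,.076]))
E
```

```text
time_s: 7.7
eef_pos: [0.4245, -0.1574, 0.2374]
eef_rot: [-0.002, 0.318, 0.948, 0.001]
wrist_force: [0.4, -0.5, -0.0]
opening: 0.993
grasp_force: 0.0
time_s: 8.07
eef_pos: [0.4251, -0.1576, 0.2384]
eef_rot: [-0.001, 0.226, 0.974, 0.0]
wrist_force: [0.2, -0.3, -0.0]
opening: 1.003
grasp_force: 0.0
[ 0.42508228 -0.15764317  0.23839685] [-7.56802035e-04  2.25913684e-01  9.74146970e-01  3.40061335e-04] [-0.62 -0.11  1.89  0.    1.36 -1.73]
[325.83697091 187.89857755]
```

View pics/w3.png

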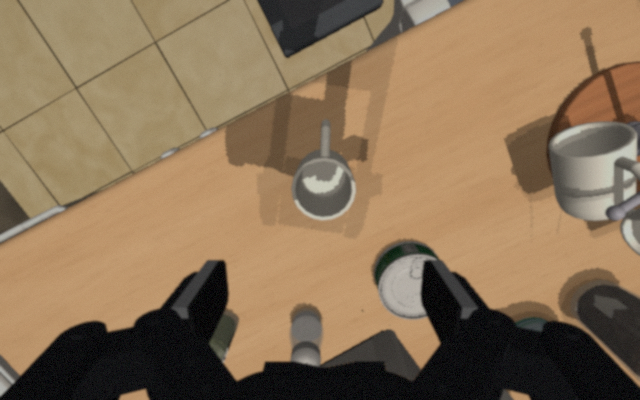

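Wrist view: the mug's rim is centred at about (324,188) and its handle runs up to (325,124). The tin is at (408,280).

Run:
```python
from h import *
c=plane('wrist',324,188,.076); print("rim",c)
for z in(.05,.06,.069):
    h=plane('wrist',325.5,124,z); d=(h-c)[:2]; print(z,np.linalg.norm(d),np.arctan2(d[1],d[0]))
im=cv2.imread('pics/w3.png'); h=cv2.cvtColor(im,cv2.COLOR_BGR2HSV)[115:225,285:365]
for y in range(0,110,4): print(''.join('#' if h[y,x,1]<70 else '.' for x in range(0,80)),y+115)
print(tool([c[0],c[1],.05])[0])
```

```text
rim [ 0.42832219 -0.15860907  0.076     ]
0.05 0.05765868394212717 2.660786665356898
0.06 0.058253060549490095 2.66172406498472
0.069 0.058788042421113296 2.662551517344157
................................................................................ 115
.........................................#...................................... 119
.....................................########................................... 123
....................................#########................................... 127
....................................##########.................................. 131
....................................#########................................... 135
....................................#########................................... 139
....................................#########................................... 143
...................................##########................................... 147
.............................#####################.............................. 151
......................##################################.....................
[... 790 characters left out ...]
#####################################################.......... 195
.........############################################################........... 199
..........#########################################################............. 203
............#####################################################............... 207
................#############################################................... 211
.....................###################################........................ 215
...............................################................................. 219
................................................................................ 223
[-0.00342815  0.00055409  0.18862422]
```

To row units: 0.193 m is 7.72, 0.05 m is 2, 0.025 rad is 0.125.

```bash
echo '[-0.12, 0, 2, 0, 0, 0.125, 1, -0.12, 0, 4, 0, 0, 0.125, 1, -0.12, 0, 6, 0, 0, 0.125, 1, -0.12, 0, 7.2, 0, 0, 0.125, 1, -0.12, 0, 7.72, 0, 0, 0.125, 1, -0.12, 0, 7.72, 0, 0, 0.125, 1, -0.12, 0, 7.72, 0, 0, 0.125, 0, -0.12, 0, 7.72, 0, 0, 0.125, 0, -0.12, 0, 7.72, 0, 0, 0.125, 0, -0.12, 0, 7.72, 0, 0, 0.125, 0]' | python3 jog.py
```

```text
time_s: 9.38
eef_pos: [0.4296, -0.1604, 0.0481]
eef_rot: [0.002, 0.237, 0.972, -0.001]
wrist_force: [-0.2, -1.2, 6.6]
opening: 0.692
grasp_force: 65.4
```

Run:
```python
from h import *
d,r=tool([.392,.112,.132]); print(d, r.as_euler('ZYX'))
f,cx,cy,V=cam('wrist'); p=-V[:3,:3].T@V[:3,3]; print(tool(p)[0])
```

```text
[ 0.15826897  0.22456854 -0.08470186] [ 2.66405059  0.00383085 -3.14089678]
[ 0.07432852  0.00078169 -0.14150824]
```

To row units: 0.224 m is 8.96, 0.21 m is 8.4, 1.093 rad is 5.465.

```bash
echo '[0, 0, -1.2, 0, 0, 0, 0, 0.4, 0.4, -3, 0, 0, 0, 0, 1.6, 2, -3.36, 0, 0, 0.75, 0, 2.8, 3.6, -3.36, 0, 0, 1.5, 0, 4, 5.4, -3.36, 0, 0, 2.3, 0, 5.2, 7.2, -3.36, 0, 0, 3.15, 0, 6.32, 8.4, -3.36, 0, 0, 4, 0, 6.32, 8.96, -3.36, 0, 0, 4.8, 0, 6.32, 8.96, -3.36, 0, 0, 5.465, 0, 6.32, 8.96, -3.36, 0, 0, 5.465, 0]' | python3 jog.py
echo '[0, 0, 0, 0, 0, 0, 0, 0, 0, 0, 0, 0, 0, 0]' | python3 jog.py
python3 - <<'E'
from h import *
o=ctrl.get_obs(); print(o['eef_pos'],o['q'].round(2)); d,r=tool([.392,.112,.132]); print(d, r.as_euler('ZYX'))
w=ctrl.camera('wrist')
cv2.imwrite('pics/w4.png',w); s=ctrl.camera('side'); sc=ctrl.camera('scene'); cv2.imwrite('pics/s4.png',s); cv2.imwrite('pics/sc4.png',sc)
print(proj('side',[.43,.1565,.129]),proj('side',[.392,.1565,.122]),proj('wrist',[.43,.1565,.129]))
b=cv2.resize(s[130:240,250:400],None,fx=2.5,fy=2.5,interpolation=2); a=cv2.resize(w,(480,300))
c=cv2.resize(sc[150:280,220:380],(480,390)); 
L=np.zeros((600,780,3),np.uint8); L[:300,:480]=a; L[300:300+275,:375]=b; L[210:600,376:780]=cv2.resize(sc[160:290,225:360],(404,390)); L[:300,:480]=a
cv2.imwrite('pics/m4.png',L)
E
```

```text
time_s: 10.62
eef_pos: [0.3907, 0.1126, 0.1306]
eef_rot: [0.0, 0.706, 0.708, 0.0]
wrist_force: [-1.3, 0.4, -1.5]
opening: 0.692
grasp_force: 65.6
time_s: 10.88
eef_pos: [0.3908, 0.112, 0.1303]
eef_rot: [0.0, 0.707, 0.707, 0.0]
wrist_force: [-0.8, -0.5, -0.4]
opening: 0.691
grasp_force: 65.6
[0.39077186 0.11200382 0.13032517] [-0.01 -0.08  2.11  0.    1.12 -0.02]
[-5.08798621e-06  1.22823002e-03 -1.67476067e-03] [ 1.57184493e+00 -1.44539310e-05  3.14153383e+00]
[281.36709078 166.66298986] [269.25505719 170.53534238] [413.02716366 174.59455535]
```

View pics/m4.png

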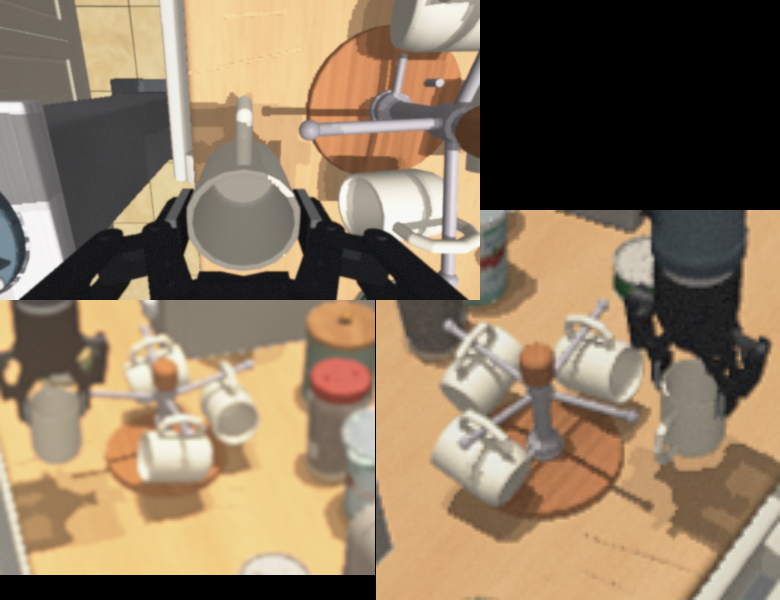

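The wrist view shows the hook ball at (412,173), within 2 px of the prediction. The mug's handle points the right way, with its tip at about (325,131) and the rim centre at about (325,289).

Run:
```python
from h import *
print(plane('wrist',549.3/1.333,173.3,.129), "ball")
for z in (.12,.13,.14,.151): print(z,plane('wrist',325,131,z))
print('rim',plane('wrist',325.3,289,.158))
im=cv2.imread('pics/w4.png'); h=cv2.cvtColor(im,cv2.COLOR_BGR2HSV)[120:250,290:360]
for y in range(0,130,4): print(''.join('#' if h[y,x,1]<60 else '.' for x in range(70)),y+120, im[y+120,325])
for X in ([.391,.178,.1215],[.391,.1455,.151],[.391,.145,.158],[.391,.083,.158]): print(X,proj('wrist',X))
```

```text
[0.42953716 0.15707991 0.129     ] ball
0.12 [0.39124366 0.17458106 0.12      ]
0.13 [0.39122079 0.1753929  0.13      ]
0.14 [0.39119791 0.17620474 0.14      ]
0.151 [0.39117275 0.17709776 0.151     ]
rim [0.39133023 0.11709735 0.158     ]
...................................................................... 120 [157 213 244]
...................................................................... 124 [154 211 243]
..................................####................................ 128 [155 177 196]
............................###############........................... 132 [161 173 179]
..........................###################......................... 136 [162 176 182]
..........................###################......................... 140 [162 178 183]
..........................####################........................ 144 [189 207 214]
.........................#####################........................ 148 [237 246 248]
.........................######################....................... 152 [243 249 249]
.........................######################............
[... 1578 characters left out ...]
################################### 228 [156 169 175]
###################################################################### 232 [150 162 169]
###################################################################### 236 [148 162 169]
###################################################################### 240 [153 165 172]
###################################################################### 244 [154 165 171]
###################################################################### 248 [151 165 171]
[0.391, 0.178, 0.1215] [324.46479346 123.41120338]
[0.391, 0.1455, 0.151] [324.47690236 214.42840916]
[0.391, 0.145, 0.158] [324.48958521 221.91641161]
[0.391, 0.083, 0.158] [324.41902955 360.36265196]
```

```bash
echo '[0, 0.48, 0, 0, 0, 0, 0, 0, 1, 0, 0, 0, 0, 0, 0, 1.52, 0, 0, 0, 0, 0, 0, 2, 0, 0, 0, 0, 0, 0, 2.36, 0, 0, 0, 0, 0, 0, 2.52, 0, 0, 0, 0, 0, 0, 2.52, 0, 0, 0, 0, 0]' | python3 jog.py
echo '[0, 0, 0.16, 0, 0, 0, 0, 0, 0, 0.32, 0, 0, 0, 0, 0, 0, 0.48, 0, 0, 0, 0, 0, 0, 0.48, 0, 0, 0, 0]' | python3 jog.py
python3 - <<'E'
from h import *
w=ctrl.camera('wrist'); print(ctrl.get_obs()['wrist_force'])
s=ctrl.camera('side'); sc=ctrl.camera('scene')
L=np.zeros((560,800,3),np.uint8); L[:300,:480]=cv2.resize(w,(480,300)); L[305:305+250,:375]=cv2.resize(s[130:230,250:400],None,fx=2.5,fy=2.5)
L[:500,482:800]=0; L[300:540,482:800]=cv2.resize(sc[180:276,235:362],(318,240))
cv2.imwrite('pics/m5.png',L)
E
```

```text
time_s: 11.9
eef_pos: [0.4538, 0.1123, 0.1302]
eef_rot: [-0.0, 0.707, 0.707, -0.0]
wrist_force: [0.0, 0.6, -1.5]
opening: 0.697
grasp_force: 65.6
time_s: 12.4
eef_pos: [0.4534, 0.1123, 0.1178]
eef_rot: [-0.0, 0.707, 0.707, -0.0]
wrist_force: [-0.2, -0.6, -1.5]
opening: 0.695
grasp_force: 65.6
[-0.07434771  0.27308489 -1.85260866]
```

View pics/m5.png

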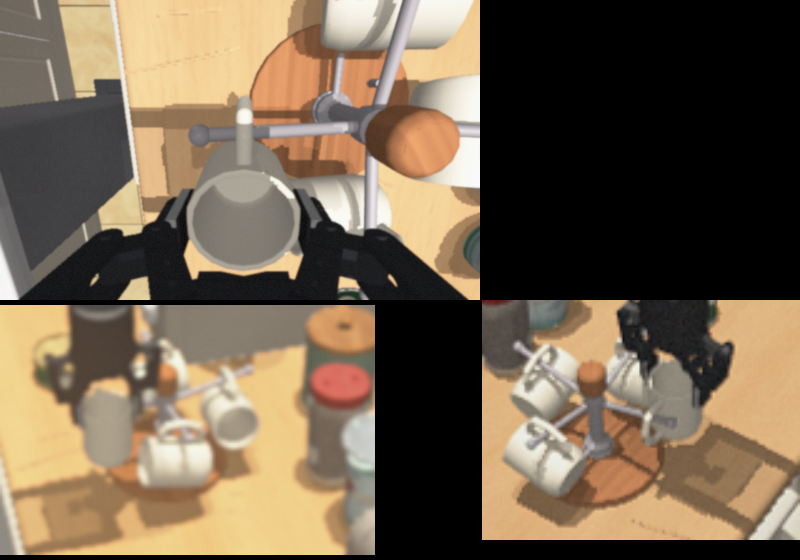

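The hook passes under the handle's upper bar, with the ball outside it at wrist (265,178). I lower 3 mm and release.

```bash
echo '[0, 0, 0.12, 0, 0, 0, 0, 0, 0, 0.12, 0, 0, 0, 0, 0, 0, 0.12, 0, 0, 0, 1, 0, 0, 0.12, 0, 0, 0, 1, 0, 0, 0.12, 0, 0, 0, 1, 0, 0, 0.12, 0, 0, 0, 1, 0, 0, -1.2, 0, 0, 0, 1, 0, 0, -3.2, 0, 0, 0, 1, 0, 0, -4.8, 0, 0, 0, 1, 0, 0, -4.8, 0, 0, 0, 1]' | python3 jog.py
python3 - <<'E'
from h import *
w=ctrl.camera('wrist')
s=ctrl.camera('side'); sc=ctrl.camera('scene')
L=np.zeros((560,800,3),np.uint8); L[:300,:480]=cv2.resize(w,(480,300)); L[305:305+250,:375]=cv2.resize(s[130:230,250:400],None,fx=2.5,fy=2.5)
L[300:540,482:800]=cv2.resize(sc[180:276,235:362],(318,240))
cv2.imwrite('pics/m6.png',L); o=ctrl.get_obs(); print(o['q'].round(2)); print(tool([.538,.157,.119])[0])
E
```

```text
time_s: 13.8
eef_pos: [0.4561, 0.1123, 0.2421]
eef_rot: [0.003, 0.707, 0.707, 0.003]
wrist_force: [0.5, 0.1, -0.1]
opening: 1.002
grasp_force: 0.0
[-0.01 -0.07  1.86  0.    1.36 -0.01]
[0.04466369 0.08500215 0.11825225]
```

View pics/m6.png

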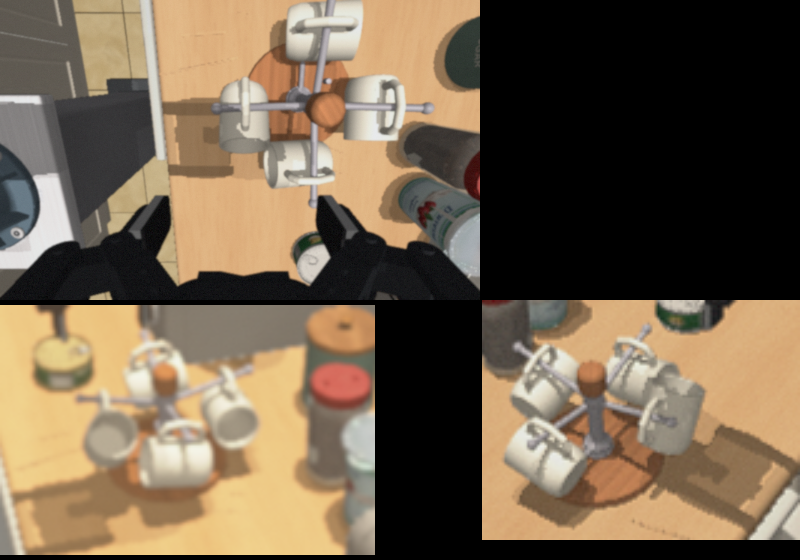

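The mug hangs on the front hook, handle up. I go above the knob with the fingers on a diagonal and give the mug time to settle.

To row units: 0.082 m is 3.28, 0.045 m is 1.8, -0.785 rad is -3.925.

```bash
echo '[0.8, 1.6, 0, 0, 0, -0.9, 1, 1.8, 3.28, 0, 0, 0, -1.8, 1, 1.8, 3.28, 0, 0, 0, -2.7, 1, 1.8, 3.28, 0, 0, 0, -3.925, 0.75, 1.8, 3.28, 0, 0, 0, -3.925, 0.75, 1.8, 3.28, 0, 0, 0, -3.925, 0.75, 1.8, 3.28, 0, 0, 0, -3.925, 0.75, 1.8, 3.28, 0, 0, 0, -3.925, 0.75, 1.8, 3.28, 0, 0, 0, -3.925, 0.75, 1.8, 3.28, 0, 0, 0, -3.925, 0.75]' | python3 jog.py
echo '[0, 0, 0, 0, 0, 0, 0.75, 0, 0, 0, 0, 0, 0, 0.75, 0, 0, 0, 0, 0, 0, 0.75, 0, 0, 0, 0, 0, 0, 0.75, 0, 0, 0, 0, 0, 0, 0.75, 0, 0, 0, 0, 0, 0, 0.75, 0, 0, 0, 0, 0, 0, 0.75, 0, 0, 0, 0, 0, 0, 0.75, 0, 0, 0, 0, 0, 0, 0.75, 0, 0, 0, 0, 0, 0, 0.75]' | python3 jog.py
python3 - <<'E'
from h import *
o=ctrl.get_obs(); print(o['eef_pos'],o['q'].round(2)); d,r=tool([.538,.157,.120]); print(d,r.as_euler('ZYX'))
E
```

```text
time_s: 15.2
eef_pos: [0.5358, 0.1573, 0.2384]
eef_rot: [0.0, 0.383, 0.924, 0.0]
wrist_force: [0.2, -0.9, 0.2]
opening: 0.751
grasp_force: 0.0
time_s: 16.45
eef_pos: [0.5358, 0.1573, 0.2383]
eef_rot: [-0.0, 0.383, 0.924, -0.0]
wrist_force: [-0.3, -0.4, -0.5]
opening: 0.748
grasp_force: 0.0
[0.53575142 0.15731268 0.23828819] [ 0.07  0.14  1.64  0.    1.36 -0.71]
[-0.00181448  0.0013727   0.1182881 ] [ 2.35612801e+00 -2.94778161e-05 -3.14156143e+00]
```

To row units: 0.117 m is 4.68, 0.1 m is 4.

```bash
echo '[-0.08, 0.04, 1.2, 0, 0, 0, 0.75, -0.08, 0.04, 2.8, 0, 0, 0, 0.75, -0.08, 0.04, 4, 0, 0, 0, 0.75, -0.08, 0.04, 4.68, 0, 0, 0, 0.75, -0.08, 0.04, 4.68, 0, 0, 0, 0.75, -0.08, 0.04, 4.68, 0, 0, 0, 0.5, -0.08, 0.04, 4.68, 0, 0, 0, 0, -0.08, 0.04, 4.68, 0, 0, 0, 0, -0.08, 0.04, 4.68, 0, 0, 0, 0, -0.08, 0.04, 4.68, 0, 0, 0, 0]' | python3 jog.py
echo '[0, 0, 0, 0, 0, 0.15, 0, 0, 0, 0, 0, 0, 0.35, 0, 0, 0, 0, 0, 0, 0.6, 0, 0, 0, 0, 0, 0, 0.85, 0, 0, 0, 0, 0, 0, 1.1, 0, 0, 0, 0, 0, 0, 1.35, 0, 0, 0, 0, 0, 0, 1.6, 0, 0, 0, 0, 0, 0, 1.85, 0, 0, 0, 0, 0, 0, 2.1, 0, 0, 0, 0, 0, 0, 2.35, 0]' | python3 jog.py
echo '[0, 0, 0, 0, 0, 0.25, 0, 0, 0, 0, 0, 0, 0.5, 0, 0, 0, 0, 0, 0, 0.75, 0, 0, 0, 0, 0, 0, 1, 0, 0, 0, 0, 0, 0, 1.25, 0, 0, 0, 0, 0, 0, 1.4, 0, 0, 0, 0, 0, 0, 1.5, 0]' | python3 jog.py
python3 -c "
from h import *
o=ctrl.get_obs();print(o['torque'],tool([0,0,0])[1].as_euler('ZYX'))"
```

```text
time_s: 17.7
eef_pos: [0.5379, 0.1556, 0.1233]
eef_rot: [0.0, 0.383, 0.924, -0.001]
wrist_force: [-5.4, -5.6, 7.1]
opening: 0.369
grasp_force: 59.3
time_s: 18.95
eef_pos: [0.5379, 0.1555, 0.1233]
eef_rot: [0.001, 0.588, 0.809, -0.001]
wrist_force: [-5.9, -5.0, 9.7]
opening: 0.373
grasp_force: 59.4
time_s: 19.82
eef_pos: [0.5378, 0.1555, 0.1233]
eef_rot: [0.001, 0.702, 0.712, -0.001]
wrist_force: [-5.3, -6.4, 8.6]
opening: 0.37
grasp_force: 59.4
[-0.81716703  1.26454874  0.02043331] [ 1.58566446e+00  2.10190406e-03 -3.14132105e+00]
```

```bash
echo '[0, 0, 0, 0, 0, 0.1, 0, 0, 0, 0, 0, 0, 0.2, 0, 0, 0, 0, 0, 0, 0.3, 0, 0, 0, 0, 0, 0, 0.4, 0, 0, 0, 0, 0, 0, 0.4, 0]' | python3 jog.py
python3 -c "
from h import *
o=ctrl.get_obs();print(o['torque'],tool([0,0,0])[1].as_euler('ZYX'))
cv2.imwrite('pics/w7.png',ctrl.camera('scene'))
for r in(-.74,-.785): print(proj('scene',[.538-.108*np.cos(r),.157-.108*np.sin(r),.129]))"
```

```text
time_s: 20.45
eef_pos: [0.5379, 0.1563, 0.1232]
eef_rot: [0.001, 0.729, 0.684, -0.0]
wrist_force: [-6.3, -2.6, 8.4]
opening: 0.363
grasp_force: 59.4
[-0.31970827  0.92574524  0.67218824] [1.50765411e+00 1.11343429e-03 3.14119210e+00]
[286.42779076 241.12067409]
[284.62642087 241.44868792]
```

The vertical torque rose to 0.67 N m, so the carousel is against its stop. I release, lift and wait.

Units first: shifts go in units of 25 mm and turns go in units of 0.2 rad. So -0.13 m is -5.2, -0.08 m is -3.2.

```bash
echo '[0, 0, 0, 0, 0, 0, 0.5, 0, 0, 0, 0, 0, 0, 0.75, 0, 0, 0, 0, 0, 0, 0.75, 0, 0, -1.2, 0, 0, 0, 0.75, 0, 0, -3.2, 0, 0, 0, 0.75, 0, 0, -5.2, 0, 0, 0, 0.75, 0, 0, -5.2, 0, 0, 0, 0.75, 0, 0, -5.2, 0, 0, 0, 0.75, 0, 0, -5.2, 0, 0, 0, 0.75, 0, 0, -5.2, 0, 0, 0, 0.75]' | python3 jog.py
for i in 1 2; do sleep 0; done
echo '[0, 0, 0, 0, 0, 0, 0.75, 0, 0, 0, 0, 0, 0, 0.75, 0, 0, 0, 0, 0, 0, 0.75, 0, 0, 0, 0, 0, 0, 0.75, 0, 0, 0, 0, 0, 0, 0.75, 0, 0, 0, 0, 0, 0, 0.75, 0, 0, 0, 0, 0, 0, 0.75, 0, 0, 0, 0, 0, 0, 0.75, 0, 0, 0, 0, 0, 0, 0.75, 0, 0, 0, 0, 0, 0, 0.75]' | python3 jog.py
echo '[0, 0, 0, 0, 0, 0, 0.75, 0, 0, 0, 0, 0, 0, 0.75, 0, 0, 0, 0, 0, 0, 0.75, 0, 0, 0, 0, 0, 0, 0.75, 0, 0, 0, 0, 0, 0, 0.75, 0, 0, 0, 0, 0, 0, 0.75, 0, 0, 0, 0, 0, 0, 0.75, 0, 0, 0, 0, 0, 0, 0.75, 0, 0, 0, 0, 0, 0, 0.75, 0, 0, 0, 0, 0, 0, 0.75]' | python3 jog.py
python3 - <<'E'
from h import *
w=ctrl.camera('wrist'); s=ctrl.camera('side'); 
for r in(-.735,-.785,-.785+np.pi/2,-.785-np.pi/2): print(proj('wrist',[.538-.108*np.cos(r),.157-.108*np.sin(r),.129]))
L=np.zeros((400,800,3),np.uint8); L[:,:400]=w[:,120:520]; L[:300,400:]=cv2.resize(s[130:230,250:383],(400,300)); cv2.imwrite('pics/m8.png',L)
a=ctrl.camera('side')
for i in range(4): b=ctrl.camera('side'); 
print(cv2.absdiff(a,b)[130:230,250:383].max())
E
```

```text
time_s: 21.75
eef_pos: [0.5372, 0.1565, 0.2498]
eef_rot: [-0.001, 0.73, 0.684, -0.001]
wrist_force: [-0.1, 0.2, -0.1]
opening: 0.751
grasp_force: 0.0
time_s: 23.0
eef_pos: [0.5379, 0.1566, 0.2513]
eef_rot: [0.0, 0.73, 0.684, -0.0]
wrist_force: [1.0, 0.2, 0.4]
opening: 0.753
grasp_force: 0.0
time_s: 24.25
eef_pos: [0.5379, 0.1566, 0.2513]
eef_rot: [0.0, 0.73, 0.684, 0.0]
wrist_force: [0.2, 0.4, -0.2]
opening: 0.751
grasp_force: 0.0
[214.42191729 112.41155302]
[218.40965915 106.80798964]
[245.20120056 282.96766822]
[418.24453968  93.12339862]
12
```

View pics/m8.png

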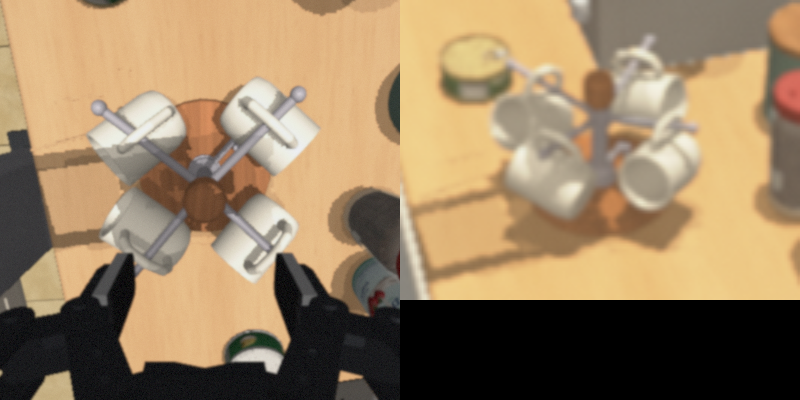

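The final wrist view shows our hook's ball at (218,107), matching −0.785 rad. All four mugs hang, and the gripper is clear.

```bash
echo '[0, 0, 0, 0, 0, 0, 0.75, 0, 0, 0, 0, 0, 0, 0.75, 0, 0, 0, 0, 0, 0, 0.75, 0, 0, 0, 0, 0, 0, 0.75, 0, 0, 0, 0, 0, 0, 0.75, 0, 0, 0, 0, 0, 0, 0.75]' | python3 jog.py >/dev/null; python3 -c "
from bench import ctrl
print(ctrl.hand_in())"
```

```text
the job is handed in; nothing more can be done
None
```

The mug hangs by its handle on the formerly empty hook, the carousel is at its clockwise stop, and the job was handed in at about 25 s; no verdict came back.

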